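# Hold a pressure transducer barrel down in a sprung V-rest

## Task

Lift the steel pressure-transducer barrel out of its moulded nest and lay it along the V of the sprung V-rest, roughly centred and either way round, so that its body lies on both faces of the V. Press it gently straight down until the sprung carriage has sunk about half of its 12 mm travel, and finish while still holding it pressed there, with the gripper touching the barrel but not the V-rest. Leave the gauge, the calibrator and the small fittings alone.

Things in the scene. Friction and masses are not known exactly. Their poses are not given: they have to be found in the camera images.
- barrel: Loose steel transducer barrel, 0.28 to 0.45 kg: plain cylinder, 34 mm diameter, 130 mm long along its x. Beyond that, at +x a brass neck (22 mm diameter, 12 long) and dark plug (16 mm, 18 long), at -x a dark port (14 mm, 18 long). Origin on the axis at mid-body, where to grip it. Starts level in the nest, axis 37 mm above the table.
- nest: Grey moulded nest, fixed, 164 (x) by 130 mm (y); origin under its centre on the table. An open trough along x holds the barrel's lower half between walls 37 mm high (1.5 mm play each side; end walls 24 mm high, 5 mm play). A cross slot for the fingers, 64 mm wide (x -32 to +32), cuts through it over the full y width; slot floor 8 mm above the table.
- seat (a point): Point of the V-rest where the barrel's origin lies when seated; it sinks with the carriage, 83 mm above the table when up. x along the V, z up. V-rest fixed: base 176 (x) by 124 by 12 mm; four guide posts (10 mm diameter, 62 mm high) at x +-68, y +-42 mm; carriage plate 156 by 104 mm, top 38 mm below the seat.
- carriage (a joint): How far the sprung carriage of the V-rest has been pushed down, in m: 0 up, 0.012 at the lower stop. It starts moving at about 6 N on it (the barrel's own weight does not move it) and takes about 1 N more for each further mm: about 12 N at half travel, barrel weight included.
- vee (a point): Bottom line of the V at mid-length, same axes as the seat and 24 mm below it. The steel 90 degree V is part of the carriage: two notched blocks in line, x -52 to -30 and +30 to +52 mm from the seat; the 60 mm gap between is free for fingers down to the carriage plate. V mouth 42 mm wide, 3 mm below the seat; blocks reach y +-33 mm.
- gauge: Bystander: dial pressure gauge with a black round case 84 mm across on a brass foot, 125 mm tall. Origin under the foot.
- calibrator: Bystander: blue handheld calibrator lying flat, 110 by 190 by 45 mm. Origin under its centre.
- adapter: Bystander: small brass adapter standing up, 32 mm diameter, 34 mm tall. Origin under its centre.
- collar: Bystander: steel collar lying flat, 48 mm outside diameter, 16 mm high. Origin under its centre.
Not all that is in view belongs to the job. What is shaped like the barrel but blue or purple is not meant.

How it is judged:
By the outcome, as a careful person would: the job done as asked, in the order asked, and still so for the second after the job is handed in, while the arm keeps its last pose, push and grip.
It also fails if it takes over 45 s, if anything falls off the work surface, if the arm or the gripper's body presses on something with over 40 N, if the wrist force passes 120 N, or if a joint passes its speed limit or range.

## Robot

A 6-joint arm with a two-finger parallel gripper is mounted at the origin on the work surface. World frame = base frame: x ahead of the robot, y to its left, z up, the work surface at z = 0. Lengths are in m, angles in rad, forces in N, time in s.
With the tool pointing down it reaches from about 0.3 to 0.875 m from the base axis. Payload 6.4 kg.
Tool frame: the origin (TCP) lies on the centre line of the jaws, within the pads' length; the fingertips stand 22 mm ahead of it and the grasp point (between the pads) lies 3 mm ahead of it; z points along the fingers, y is the line along which they close (so a half turn about z gives the same grasp; the last joint's range is limited). The gripper opens to 85 mm and grips with 20 to 120 N. Pads are 22 mm wide; open, the fingers measure 114 mm over their backs; the gripper's body (76 mm by 85 mm) begins 54 mm behind the grasp point. The pads swing forward as they close: fully open they stand 13 mm farther back than shut.
Start: joints at [-1.41, 0.181, 1.607, -0, 1.354, -0.206], TCP at [0.206, -0.537, 0.253] pointing down, gripper open.
Joint ranges: [-2.99, 2.99], [-0.89, 2.07], [0.3, 2.58], [-1.14, 4.28], [0, 2.63], [-3.12, 3.12]. Speed limits (rad/s): [2.57, 2.57, 3.01, 3.14, 3.14, 3.14].

## Interface

Orientations are given as a unit quaternion [x, y, z, w].
In Python, from rig import arm, optics gives the robot as it stands. The module is installed in compiled form; this text tells all that it offers.
- The arm moves only by the tool play_rows, never from a script. Its argument "increments" is a list of rows, each a list of 3 entries, a list of its own where there are three numbers: the opening, from -1 (shut) to 1 (fully open), then the shift along the tool's x, y, z in m, then the turn, a rotation vector about the tool's x, y, z in rad. A call has exactly 10 rows; each row is the pose to reach, as a shift and turn from the pose commanded when the call began, along the tool's axes at that moment; what a row does not reach only later rows make up. A row lasts 1/10 s, in which the tool goes at most 50 mm and 8.59 degrees, less where a joint would pass 70% of its speed; a pose out of reach is approached as far as the arm can. A call with a gripper value outside its range is refused whole. The fingers move at their own pace and stop on an object; "force" is the grip in N (left out, the last holds). Time passes only in rows, so rows that repeat a pose let the fingers close, or fill a call up. It gives the time, the measured TCP pose, the force, the opening and the grip force at its end, in the units of the state.
- arm.get_state(): the state, without advancing time (a new reading comes with each control period).
- optics.capture(name): name is "side" or "top" or "wrist"; returns a dict with "color" (420x560x3 uint8, blue, green, red), "range_z" (420x560 float32, m along the optical axis (not along the pixel's ray), 0 where there is no reading), "fx", "fy", "cx", "cy" (pixels), "R" (3x3) and "t" (3): a world point X has camera coordinates R X + t. Camera axes: x right, y down, z forward; pixel columns grow to the right and rows downward; lengths in m; the calibration is good to about 2 mm. A picture is of the moment at which its call begins.
- arm.hand_in(): hands the job in; it is judged then, once.
The state is a dict: "t": time; "joints": joint angles; "joint_velocities": joint speeds; "effort": joint torques, N m; "ee_pos": TCP position; "ee_rot": TCP orientation; "wrist_force": force on the tool from outside, world axes, zero at the start; "wrist_torque": the same for the moment, N m; "gripper_width": finger opening in m; "grip_force": force on a finger pad.
Only numpy, scipy, OpenCV 4.12 (cv2) and the standard library are available. Lean on these libraries where they do the work, as an engineer would, in place of code of your own. Each camera call takes 0.05 s, during which the arm holds its last target. There are 200 camera calls.

## Working session

There is one attempt and no reset: what is moved stays moved. The work goes in short steps, Python scripts to look and compute and a tool call to move; the robot and the scene stay as the last step left them, time stands still between calls to the robot, and variables do not carry over. Pictures are saved under pics/ and viewed, at most 10 in all, crops included, and the job is handed in when it is done.

Besides the shell and the picture viewer there is one more tool, called after ">>>" by a JSON object that holds its "fn" and its "kwargs". play_rows: Moves the arm, as the interface text tells. Its arguments: {"type":"object","properties":{"increments":{"type":"array"},"force":{"type":"number"}},"required":["increments"]}

```bash
mkdir -p pics; cat > h.py <<'E'
import numpy as np, cv2
from rig import arm, optics
def cap(n):
    c=optics.capture(n); np.savez(f'{n}.npz',**c); return c
def load(n): return dict(np.load(f'{n}.npz'))
def ray(c,u,v,z):
    d=c['R'].T@np.array([(u-c['cx'])/c['fx'],(v-c['cy'])/c['fy'],1]); o=-c['R'].T@c['t']
    return o+d*(z-o[2])/d[2]
def proj(c,X):
    p=c['R']@np.asarray(X,float)+c['t']; return p[0]/p[2]*c['fx']+c['cx'],p[1]/p[2]*c['fy']+c['cy']
def cloud(c):
    v,u=np.indices(c['range_z'].shape); z=c['range_z']
    P=np.stack([(u-c['cx'])/c['fx']*z,(v-c['cy'])/c['fy']*z,z],-1)
    return (P-c['t'])@c['R']
E
python3 - <<'E'
from h import *
for n in('top','side'):
    c=cap(n); cv2.imwrite(f'pics/{n}0.png',c['color']); print(n,c['fx'],-c['R'].T@c['t'])
s=arm.get_state(); print(s['t'],s['ee_pos'],s['ee_rot'],s['wrist_force'],s['gripper_width'])
E
```

```text
top 400.14274030021494 [0.39711017 0.11939341 1.31026372]
side 488.3720877648414 [ 0.41363664 -0.76403095  0.85689761]
0.1 [ 0.20614806 -0.53626509  0.25245952] [ 9.83229426e-01  1.82371161e-01  4.21735581e-06 -8.09897604e-04] [ 0.06373177  0.2542048  -0.48569278] 0.08525904538881736
```

View pics/top0.png

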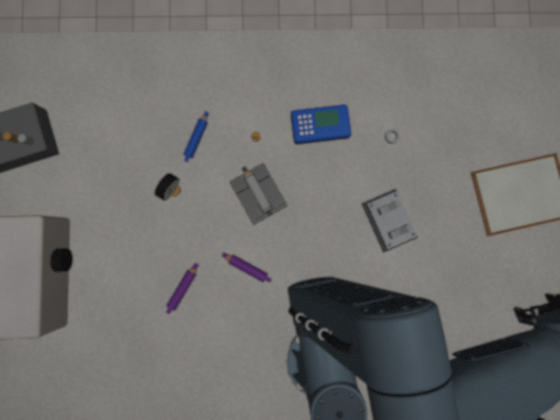

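View pics/side0.png

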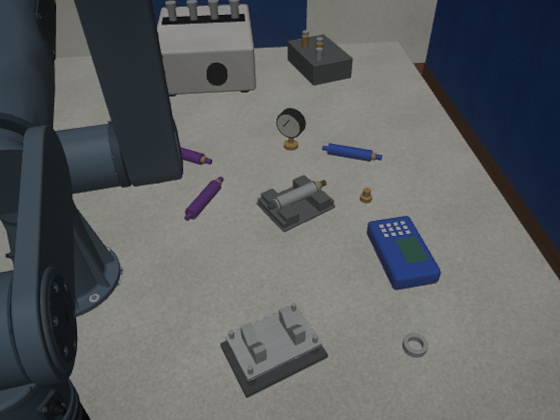

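Top view candidates: the grey steel barrel in the nest (258,190), a blue one (196,136), and purple ones (183,288) and (246,266). By the description it is the grey one in the nest. The V-rest is at (390,219). I'll check the choice in a close crop and measure it.

```bash
python3 - <<'E'
from h import *
t=load('top'); s=load('side')
a=cv2.resize(t['color'][150:240,210:310],None,fx=4,fy=4,interpolation=2)
b=cv2.resize(s['color'][160:240,240:345],(400,305),interpolation=2)
o=np.zeros((360,800,3),np.uint8); o[:,:400]=a; o[:305,400:]=b; cv2.imwrite('pics/crop.png',o)
for n,c,r1,r2 in(('top',t,(150,240,210,310),(175,260,350,430)),('side',s,(160,240,240,345),(290,400,210,340))):
    P=cloud(c)
    for nm,r,bands in(('nest',r1,((.004,.012),(.02,.041),(.047,.06))),('rest',r2,((.006,.018),(.035,.053),(.056,.07),(.072,.09)))):
        Q=P[r[0]:r[1],r[2]:r[3]].reshape(-1,3)
        for lo,hi in bands:
            q=Q[(Q[:,2]>lo)&(Q[:,2]<hi)]
            if len(q)<15: print(n,nm,lo,len(q)); continue
            m=cv2.minAreaRect(q[:,:2].astype(np.float32)*1000)
            e=np.linalg.svd(q[:,:2]-q[:,:2].mean(0),full_matrices=False)[2][0]
            print(n,nm,lo,len(q),q.mean(0).round(4),np.round(m[0],1),np.round(m[1],1),round(m[2],1),'pca',round(np.degrees(np.arctan2(e[1],e[0])),1))
E
```

```text
top nest 0.004 1103 [0.5444 0.1903 0.0067] [536.  187.6] [326.2 293.4] 89.0 pca -71.8
top nest 0.02 835 [0.5341 0.1923 0.0338] [542.7 196. ] [175.9 119.7] 28.3 pca -151.0
top nest 0.047 348 [0.5402 0.1947 0.052 ] [549.7 200.6] [155.7  30.6] 28.4 pca -151.6
top rest 0.006 460 [ 0.4428 -0.2032  0.0113] [ 460.3 -239.7] [251.6 262.2] 88.9 pca -167.9
top rest 0.035 1240 [ 0.442  -0.2299  0.0449] [ 442.8 -233.5] [156.3 105.8] 22.6 pca -158.5
top rest 0.056 159 [ 0.4394 -0.2327  0.0636] [ 442.7 -232.9] [145.   93.6] 23.1 pca -158.0
top rest 0.072 191 [ 0.4425 -0.2338  0.0783] [ 442.5 -232.8] [104.   65.9] 22.1 pca -157.6
side nest 0.004 622 [0.5429 0.1652 0.0071] [536.1 225.5] [205.8 280.2] 0.1 pca -170.9
side nest 0.02 1156 [0.529  0.1767 0.0326] [540.8 194.3] [177.1 124.9] 27.7 pca -157.3
side nest 0.047 322 [0.5339 0.1878 0.051 ] [539.1 192.3] [139.6  29. ] 28.6 pca -151.2
side rest 0.006 1457 [ 0.4325 -0.2765  0.0111] [ 440.5 -234.7] [176. 126.] 22.4 pca 1.4
side rest 0.035 2943 [ 0.4384 -0.2449  0.0443] [ 440.4 -234.3] [156.7 107.1] 22.2 pca -161.1
side rest 0.056 527 [ 0.4401 -0.2391  0.0628] [ 440.7 -234.5] [145.6  93.7] 22.3 pca -157.3
side rest 0.072 486 [ 0.4389 -0.2356  0.0777] [ 440.3 -234.3] [105.   67.3] 22.1 pca -158.2
```

View pics/crop.png

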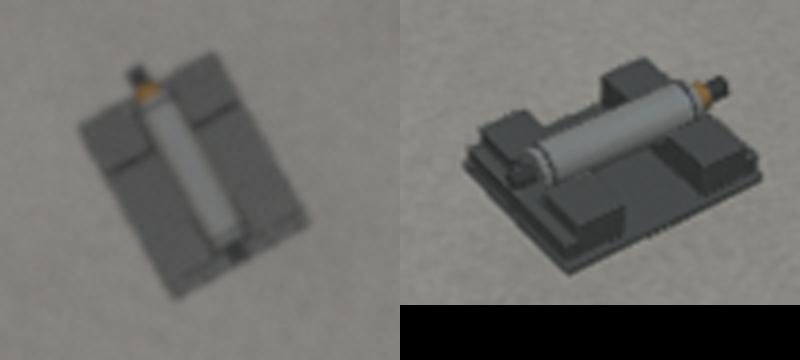

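The crop confirms the choice: a grey steel body with a brass neck and dark plug at the upper left, and a dark port at the lower right, in the nest. I'll move above it.

>>> {"fn": "play_rows", "kwargs": {"increments": [[1,[0.02,-0.02,0],[0,0,0]],[1,[0.05,-0.05,0],[0,0,0]],[1,[0.085,-0.084,0],[0,0,0]],[1,[0.12,-0.119,0],[0,0,0]],[1,[0.155,-0.153,0],[0,0,0]],[1,[0.19,-0.188,0],[0,0,0]],[1,[0.225,-0.222,0],[0,0,0]],[1,[0.26,-0.257,0],[0,0,0]],[1,[0.295,-0.291,0],[0,0,0]],[1,[0.33,-0.326,0],[0,0,0]]], "force": 60}}

```text
t: 1.1
ee_pos: [0.3976, -0.1122, 0.2533]
ee_rot: [0.983, 0.182, 0.0, 0.0]
wrist_force: [1.7, -1.5, 0.2]
gripper_width: 0.0853
grip_force: 0.0
```

>>> {"fn": "play_rows", "kwargs": {"increments": [[1,[0.035,-0.034,0],[0,0,-0.02]],[1,[0.07,-0.069,0],[0,0,-0.04]],[1,[0.105,-0.103,0],[0,0,-0.06]],[1,[0.14,-0.138,0],[0,0,-0.08]],[1,[0.175,-0.173,0],[0,0,-0.1]],[1,[0.205,-0.203,0],[0,0,-0.12]],[1,[0.225,-0.224,0],[0,0,-0.129]],[1,[0.236,-0.234,0],[0,0,-0.129]],[1,[0.236,-0.234,0],[0,0,-0.129]],[1,[0.236,-0.234,0],[0,0,-0.129]]]}}

```text
t: 2.1
ee_pos: [0.5334, 0.1882, 0.2529]
ee_rot: [0.969, 0.245, -0.001, 0.0]
wrist_force: [-0.1, 1.1, -0.4]
gripper_width: 0.0852
grip_force: 0.0
```

```bash
cat > st.py <<'E'
from h import *
def st():
    s=arm.get_state(); q=s['ee_rot']
    from scipy.spatial.transform import Rotation as R
    M=R.from_quat(q).as_matrix()
    print('t',round(s['t'],2),'pos',np.round(s['ee_pos'],4),'yaw',round(np.degrees(np.arctan2(M[1,0],M[0,0])),2),'zax',M[:,2].round(4),'F',np.round(s['wrist_force'],2),'w',round(s['gripper_width'],4),'g',s['grip_force'])
    return s,M
E
python3 - <<'E'
from st import *
st(); c=cap('wrist'); cv2.imwrite('pics/w1.png',c['color']); print(-c['R'].T@c['t'],proj(c,[.534,.19,.037]))
E
```

```text
t 2.1 pos [0.5334 0.1882 0.2529] yaw 28.4 zax [-1.1e-03 -7.0e-04 -1.0e+00] F [-0.12  1.07 -0.36] w 0.0852 g 0.0
[0.59247234 0.22149551 0.37422836] (np.float64(277.653748133587), np.float64(190.94780662272163))
```

View pics/w1.png

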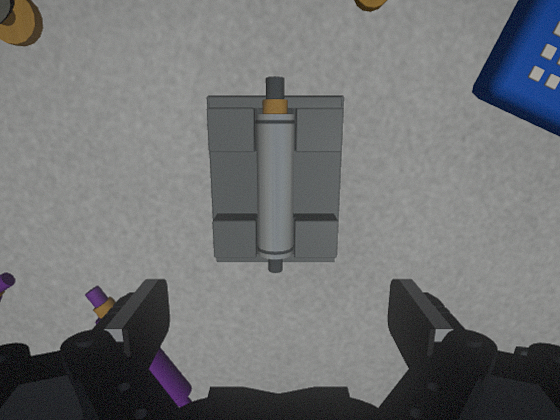

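The wrist view shows the barrel body from about (276,114) to (276,258), vertical in the image and between the jaws. Now the exact axis.

```bash
python3 - <<'E'
from h import *
c=load('wrist'); P=cloud(c)
Q=P[100:270,245:305].reshape(-1,3); q=Q[(Q[:,2]>.047)&(Q[:,2]<.06)]
print(len(q),q[:,2].max(),np.percentile(q[:,2],98))
# body only: z>0.0505 (neck top is .048)
q=q[q[:,2]>.0505]; m=cv2.minAreaRect(q[:,:2].astype(np.float32)*1000); print(m)
e=np.linalg.svd(q[:,:2]-q[:,:2].mean(0),full_matrices=False)[2][0]; print(q.mean(0),np.degrees(np.arctan2(e[1],e[0])))
g=c['color'].astype(int); 
print('col gray', g[60:285:1,276].tolist()[45:62], g[245:285:2,276].tolist())
for v in(130,180,240): print(ray(c,276,v,.054))
print(ray(c,276,113,.045),ray(c,276,259,.045))
E
```

```text
4653 0.05678343622714635 0.05555699869021687
((536.2794799804688, 193.9150390625), (129.47679138183594, 24.93889617919922), 28.606536865234375)
[0.53956701 0.19584924 0.05334467] -151.62455533516305
col gray [[60, 107, 133], [61, 103, 133], [56, 101, 128], [60, 104, 132], [67, 107, 135], [63, 107, 133], [59, 105, 134], [60, 110, 142], [45, 85, 110], [128, 120, 118], [141, 136, 130], [136, 130, 126], [129, 128, 121], [130, 128, 123], [128, 124, 118], [83, 78, 76], [64, 61, 59]] [[132, 128, 123], [133, 126, 125], [131, 128, 121], [111, 107, 101], [72, 66, 66], [128, 124, 119], [130, 129, 121], [105, 102, 99], [74, 70, 68], [75, 71, 67], [76, 74, 69], [77, 74, 74], [76, 74, 69], [73, 70, 65], [139, 143, 142], [144, 147, 145], [138, 139, 140], [136, 139, 136], [134, 136, 135], [135, 137, 137]]
[0.5822541  0.21762304 0.054     ]
[0.54482402 0.19748249 0.054     ]
[0.49606898 0.17124815 0.054     ]
[0.59443087 0.22422086 0.045     ] [0.47649763 0.1607628  0.045     ]
```

>>> {"fn": "play_rows", "kwargs": {"increments": [[1,[0.002,-0.002,0.02],[0,0,0]],[1,[0.004,-0.003,0.055],[0,0,0]],[1,[0.004,-0.003,0.09],[0,0,0]],[1,[0.004,-0.003,0.125],[0,0,0]],[1,[0.004,-0.003,0.155],[0,0,0]],[1,[0.004,-0.003,0.175],[0,0,0]],[1,[0.004,-0.003,0.19],[0,0,0]],[1,[0.004,-0.003,0.2],[0,0,0]],[1,[0.004,-0.003,0.209],[0,0,0]],[1,[0.004,-0.003,0.209],[0,0,0]]]}}

```text
t: 3.15
ee_pos: [0.5355, 0.1932, 0.0437]
ee_rot: [0.969, 0.245, -0.0, -0.0]
wrist_force: [-0.0, -0.1, 0.3]
gripper_width: 0.0852
grip_force: 0.0
```

>>> {"fn": "play_rows", "kwargs": {"increments": [[-1,[0,0,0],[0,0,0]],[-1,[0,0,0],[0,0,0]],[-1,[0,0,0],[0,0,0]],[-1,[0,0,0],[0,0,0]],[-1,[0,0,0],[0,0,0]],[-1,[0,0,0],[0,0,0]],[-1,[0,0,0],[0,0,0]],[-1,[0,0,0],[0,0,0]],[-1,[0,0,0],[0,0,0]],[-1,[0,0,0],[0,0,0]]], "force": 60}}

```text
t: 4.15
ee_pos: [0.5365, 0.1936, 0.0453]
ee_rot: [0.969, 0.245, 0.001, 0.0]
wrist_force: [-0.5, -0.4, 6.1]
gripper_width: 0.0323
grip_force: 59.3
```

```bash
python3 -c "
from st import *
st()"
```

```text
t 4.15 pos [0.5365 0.1936 0.0453] yaw 28.42 zax [ 1.4e-03  1.0e-04 -1.0e+00] F [-0.47 -0.42  6.14] w 0.0323 g 59.31762635707855
```

>>> {"fn": "play_rows", "kwargs": {"increments": [[-1,[0,0,-0.005],[0,0,0]],[-1,[0,0,-0.015],[0,0,0]],[-1,[0,0,-0.03],[0,0,0]],[-1,[0,0,-0.05],[0,0,0]],[-1,[0,0,-0.075],[0,0,0]],[-1,[0,0,-0.1],[0,0,0]],[-1,[0,0,-0.12],[0,0,0]],[-1,[0,0,-0.135],[0,0,0]],[-1,[0,0,-0.14],[0,0,0]],[-1,[0,0,-0.14],[0,0,0]]]}}

```text
t: 5.15
ee_pos: [0.5361, 0.1936, 0.1851]
ee_rot: [0.969, 0.245, 0.001, 0.0]
wrist_force: [1.1, 0.7, -3.0]
gripper_width: 0.0322
grip_force: 59.8
```

```bash
python3 - <<'E'
from st import *
s,M=st(); c=cap('wrist'); d=cap('side')
u,v=proj(d,s['ee_pos']); u=int(u);v=int(v); print(u,v)
o=np.zeros((420,800,3),np.uint8); o[:,:420]=c['color'][:,70:490]
k=d['color'][max(0,v-70):v+70,max(0,u-63):u+63]; k=cv2.resize(k,None,fx=3,fy=3)[:420,:380]; o[:k.shape[0],420:420+k.shape[1]]=k
cv2.imwrite('pics/w2.png',o)
E
```

```text
t 5.15 pos [0.5361 0.1936 0.1851] yaw 28.41 zax [ 1.4e-03  2.0e-04 -1.0e+00] F [ 1.1   0.69 -3.02] w 0.0322 g 59.808953404426575
295 147
```

View pics/w2.png

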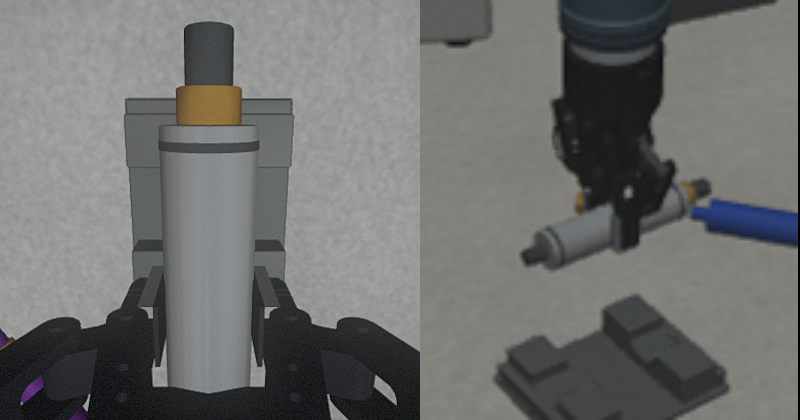

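The barrel is held level between the pads and the nest is empty. Next I'll go to a viewing pose behind the V-rest.

>>> {"fn": "play_rows", "kwargs": {"increments": [[-1,[-0.01,0.008,-0.005],[0,0,0]],[-1,[-0.03,0.025,-0.01],[0,0,0.01]],[-1,[-0.06,0.05,-0.015],[0,0,0.02]],[-1,[-0.09,0.075,-0.02],[0,0,0.03]],[-1,[-0.12,0.1,-0.02],[0,0,0.04]],[-1,[-0.15,0.125,-0.02],[0,0,0.05]],[-1,[-0.18,0.15,-0.02],[0,0,0.06]],[-1,[-0.21,0.175,-0.02],[0,0,0.07]],[-1,[-0.24,0.2,-0.02],[0,0,0.08]],[-1,[-0.27,0.225,-0.02],[0,0,0.09]]]}}

```text
t: 6.25
ee_pos: [0.4037, -0.1342, 0.2038]
ee_rot: [0.98, 0.201, -0.0, -0.0]
wrist_force: [1.6, -0.2, -2.8]
gripper_width: 0.0321
grip_force: 60.0
```

```bash
cat > go.py <<'E'
from st import *
import sys
s,M=st()
T=np.array([float(x) for x in sys.argv[1:4]]); yaw=np.radians(float(sys.argv[4]))
w=np.arctan2(M[1,0],M[0,0]); print('tool shift',(M.T@(T-s['ee_pos'])).round(4),'turn z',round(-(yaw-w),4))
E
python3 go.py .349 -.272 .2 22.3
```

```text
t 6.25 pos [ 0.4037 -0.1342  0.2038] yaw 23.22 zax [-9.e-04  3.e-04 -1.e+00] F [ 1.6  -0.24 -2.83] w 0.0321 g 59.99854266643524
tool shift [-0.1046  0.1051  0.0038] turn z 0.0161
```

>>> {"fn": "play_rows", "kwargs": {"increments": [[-1,[-0.028,0.028,0],[0,0,0.008]],[-1,[-0.055,0.055,0],[0,0,0.016]],[-1,[-0.08,0.08,0],[0,0,0.016]],[-1,[-0.095,0.095,0],[0,0,0.016]],[-1,[-0.104,0.104,0],[0,0,0.016]],[-1,[-0.104,0.104,0],[0,0,0.016]],[-1,[-0.104,0.104,0],[0,0,0.016]],[-1,[-0.104,0.104,0],[0,0,0.016]],[-1,[-0.104,0.104,0],[0,0,0.016]],[-1,[-0.104,0.104,0],[0,0,0.016]]]}}

```text
t: 7.25
ee_pos: [0.3512, -0.2687, 0.2043]
ee_rot: [0.981, 0.194, 0.0, -0.0]
wrist_force: [0.7, -0.2, -3.0]
gripper_width: 0.0322
grip_force: 60.0
```

```bash
python3 - <<'E'
from st import *
s,M=st(); c=cap('wrist'); cv2.imwrite('pics/w3.png',c['color']); P=cloud(c)
for lo,hi in((.04,.05),(.057,.067),(.072,.084)):
    q=P[(P[...,2]>lo)&(P[...,2]<hi)]
    L=(q-s['ee_pos'])@M; q=q[(L[:,0]>.02)&(L[:,0]<.22)&(abs(L[:,1])<.08)]
    m=cv2.minAreaRect(q[:,:2].astype(np.float32)*1000); print(lo,len(q),np.round(m[0],1),np.round(m[1],1),round(m[2],2))
# barrel in hand, tool frame
L=(P.reshape(-1,3)-s['ee_pos'])@M
b=L[(L[:,0]>.02)&(L[:,0]<.062)&(abs(L[:,1])<.014)&(L[:,2]<.03)&(L[:,2]>-.03)]
A=np.c_[b[:,0],np.ones(len(b))]
for lo in np.arange(.02,.06,.008):
    k=b[(b[:,0]>=lo)&(b[:,0]<lo+.008)]
    if len(k)>20:
        A=np.c_[2*k[:,1:],np.ones(len(k))]; # circle fit r=17
        x=np.linalg.lstsq(A,(k[:,1:]**2).sum(1),rcond=None)[0]; print('x',lo,'axis y,z',x[:2].round(4),'r',np.sqrt(x[2]+x[0]**2+x[1]**2).round(4),'top z',np.percentile(k[:,2],3).round(4))
E
```

```text
t 7.25 pos [ 0.3512 -0.2687  0.2043] yaw 22.41 zax [ 0.e+00  1.e-04 -1.e+00] F [ 0.66 -0.22 -2.96] w 0.0322 g 60.021679401397705
0.04 11547 [ 427.5 -238.3] [124.2 104.4] 22.32
0.057 1079 [ 427.2 -238.2] [115.8  93.2] 22.29
0.072 1590 [ 435.6 -235. ] [91.5 66. ] 22.19
x 0.02 axis y,z [-0.0008  0.0065] r 0.0159 top z -0.0099
x 0.028 axis y,z [-0.0007  0.0064] r 0.0158 top z -0.0099
x 0.036000000000000004 axis y,z [-0.0008  0.0064] r 0.0158 top z -0.0099
x 0.044 axis y,z [-0.0007  0.0064] r 0.0158 top z -0.0099
x 0.052000000000000005 axis y,z [-0.0007  0.0062] r 0.0157 top z -0.0101
```

View pics/w3.png

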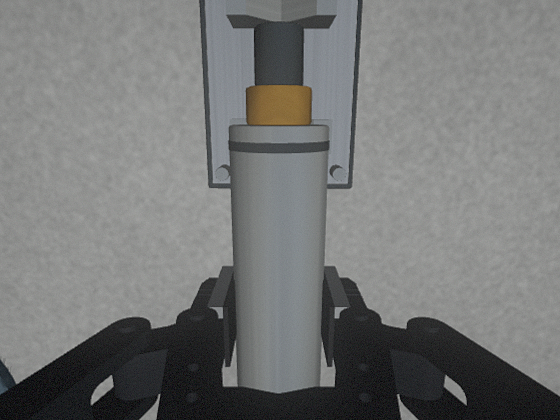

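The wrist view shows the barrel level in the jaws. The V-rest plate lies ahead along the same axis, with its near edge at row ~187 and posts at (223,173) and (337,173). Seat centre ≈ (0.4414, -0.2325), yaw 22.3°. I'll move over it.

>>> {"fn": "play_rows", "kwargs": {"increments": [[-1,[0.01,0,0],[0,0,0.002]],[-1,[0.03,0.001,0],[0,0,0.002]],[-1,[0.055,0.001,0],[0,0,0.002]],[-1,[0.08,0.002,0],[0,0,0.002]],[-1,[0.092,0.002,0.01],[0,0,0.002]],[-1,[0.097,0.002,0.025],[0,0,0.002]],[-1,[0.097,0.002,0.045],[0,0,0.002]],[-1,[0.097,0.002,0.06],[0,0,0.002]],[-1,[0.097,0.002,0.07],[0,0,0.002]],[-1,[0.097,0.002,0.07],[0,0,0.002]]]}}

```text
t: 8.3
ee_pos: [0.4404, -0.2334, 0.1323]
ee_rot: [0.981, 0.193, -0.001, -0.001]
wrist_force: [-1.0, 1.1, -3.4]
gripper_width: 0.0324
grip_force: 60.0
```

```bash
python3 go.py .4417 -.2331 .092 22.25; python3 - <<'E'
from st import *
c=load('wrist'); P=cloud(c)
M=np.array([[np.cos(np.radians(22.41)),np.sin(np.radians(22.41)),0],[np.sin(np.radians(22.41)),-np.cos(np.radians(22.41)),0],[0,0,-1]])
L=(P.reshape(-1,3)-[.3512,-.2687,.2043])@M
k=L[(abs(L[:,1])<.005)&(L[:,2]<-.006)&(L[:,2]>-.02)]; print('front end x',np.percentile(k[:,0],99.5),k[:,0].max())
E
```

```text
t 8.3 pos [ 0.4404 -0.2334  0.1323] yaw 22.23 zax [-0.0029  0.0025 -1.    ] F [-1.04  1.1  -3.35] w 0.0324 g 60.0498104095459
tool shift [0.0014 0.0003 0.0403] turn z -0.0004
front end x 0.06509319126212844 0.06537563618686901
```

>>> {"fn": "play_rows", "kwargs": {"increments": [[-1,[0,0,0.004],[0,0,0]],[-1,[0.001,0,0.012],[0,0,0]],[-1,[0.001,0,0.019],[0,0,0]],[-1,[0.001,0,0.025],[0,0,0]],[-1,[0.001,0,0.03],[0,0,0]],[-1,[0.001,0,0.034],[0,0,0]],[-1,[0.001,0,0.036],[0,0,0]],[-1,[0.001,0,0.037],[0,0,0]],[-1,[0.001,0,0.037],[0,0,0]],[-1,[0.001,0,0.037],[0,0,0]]]}}

```text
t: 9.3
ee_pos: [0.4424, -0.2342, 0.0975]
ee_rot: [0.981, 0.193, 0.0, 0.0]
wrist_force: [0.5, -0.4, -3.0]
gripper_width: 0.0323
grip_force: 60.1
```

```bash
python3 go.py .4417 -.2331 .090 22.25; python3 - <<'E'
from st import *
d=cap('side'); k=d['color'][270:400,200:350]; cv2.imwrite('pics/s2.png',cv2.resize(k,None,fx=4,fy=4,interpolation=2))
E
```

```text
t 9.3 pos [ 0.4424 -0.2342  0.0975] yaw 22.22 zax [ 3.e-04 -3.e-04 -1.e+00] F [ 0.45 -0.38 -3.02] w 0.0323 g 60.0504469871521
tool shift [-0.0003 -0.0013  0.0075] turn z -0.0005
```

View pics/s2.png

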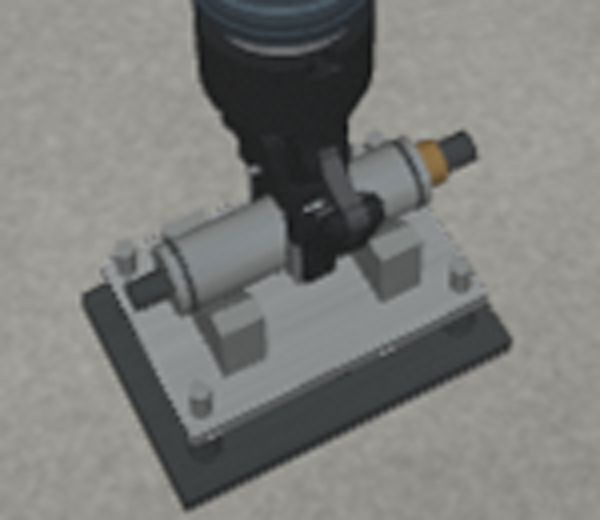

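The barrel sits over both V blocks, centred and aligned. Correcting 1 mm sideways, then going down slowly.

>>> {"fn": "play_rows", "kwargs": {"increments": [[-1,[0,-0.001,0.001],[0,0,0]],[-1,[0,-0.001,0.002],[0,0,0]],[-1,[0,-0.001,0.003],[0,0,0]],[-1,[0,-0.001,0.004],[0,0,0]],[-1,[0,-0.001,0.005],[0,0,0]],[-1,[0,-0.001,0.006],[0,0,0]],[-1,[0,-0.001,0.007],[0,0,0]],[-1,[0,-0.001,0.008],[0,0,0]],[-1,[0,-0.001,0.008],[0,0,0]],[-1,[0,-0.001,0.008],[0,0,0]]]}}

```text
t: 10.35
ee_pos: [0.4419, -0.2331, 0.0895]
ee_rot: [0.981, 0.193, 0.0, 0.0]
wrist_force: [-3.1, 2.0, 5.1]
gripper_width: 0.0321
grip_force: 60.8
```

```bash
python3 go.py .4417 -.2331 .084 22.25
```

```text
t 10.35 pos [ 0.4419 -0.2331  0.0895] yaw 22.22 zax [ 0. -0. -1.] F [-3.13  2.05  5.11] w 0.0321 g 60.803200006484985
tool shift [-0.0002 -0.0001  0.0055] turn z -0.0005
```

Contact: about 8 N on the V, with a small side force. Easing slightly toward -y and pressing on.

>>> {"fn": "play_rows", "kwargs": {"increments": [[-1,[0,-0.0004,0.0005],[0,0,0]],[-1,[0,-0.0008,0.001],[0,0,0]],[-1,[0,-0.0008,0.0015],[0,0,0]],[-1,[0,-0.0008,0.002],[0,0,0]],[-1,[0,-0.0008,0.0025],[0,0,0]],[-1,[0,-0.0008,0.003],[0,0,0]],[-1,[0,-0.0008,0.003],[0,0,0]],[-1,[0,-0.0008,0.003],[0,0,0]],[-1,[0,-0.0008,0.003],[0,0,0]],[-1,[0,-0.0008,0.003],[0,0,0]]]}}

```text
t: 11.35
ee_pos: [0.4419, -0.233, 0.0868]
ee_rot: [0.981, 0.193, 0.0, 0.001]
wrist_force: [-2.6, 0.4, 7.3]
gripper_width: 0.0321
grip_force: 61.0
```

```bash
cat > car.py <<'E'
from st import *
st(); old=load('side') if 0 else None
import os
if not os.path.exists('ref.npz'): pass
c=optics.capture('side'); P=cloud(c)
a=np.radians(22.25); B=np.array([[np.cos(a),np.sin(a)],[-np.sin(a),np.cos(a)]])
L=(P[...,:2]-[.4404,-.2344])@B.T
g=c['color'].astype(int).sum(2)/3
def med(m): z=P[...,2][m]; return len(z),np.median(z).round(5),z.mean().round(5)
x,y,z=L[...,0],L[...,1],P[...,2]
print('plate',med((abs(x)<.06)&(y<-.036)&(y>-.048)&(z>.028)&(z<.052)))
print('base',med((abs(x)<.08)&(y<-.055)&(y>-.06)&(z>.004)&(z<.02)))
print('blocktop',med((abs(x)>.032)&(abs(x)<.05)&(y<-.023)&(y>-.031)&(z>.06)&(z<.09)))
E
python3 car.py
```

```text
t 11.35 pos [ 0.4419 -0.233   0.0868] yaw 22.23 zax [ 7.0e-04 -1.2e-03 -1.0e+00] F [-2.55  0.43  7.33] w 0.0321 g 60.98931312561035
plate (369, np.float64(0.03971), np.float64(0.03975))
base (217, np.float64(0.011), np.float64(0.01102))
blocktop (77, np.float64(0.07508), np.float64(0.07487))
```

>>> {"fn": "play_rows", "kwargs": {"increments": [[-1,[0,-0.0002,0.0005],[0,0,0]],[-1,[0,-0.0003,0.001],[0,0,0]],[-1,[0,-0.0003,0.0015],[0,0,0]],[-1,[0,-0.0003,0.0018],[0,0,0]],[-1,[0,-0.0003,0.0018],[0,0,0]],[-1,[0,-0.0003,0.0018],[0,0,0]],[-1,[0,-0.0003,0.0018],[0,0,0]],[-1,[0,-0.0003,0.0018],[0,0,0]],[-1,[0,-0.0003,0.0018],[0,0,0]],[-1,[0,-0.0003,0.0018],[0,0,0]]]}}

```text
t: 12.4
ee_pos: [0.4419, -0.233, 0.0853]
ee_rot: [0.981, 0.193, 0.0, 0.001]
wrist_force: [-3.9, -0.1, 9.0]
gripper_width: 0.0324
grip_force: 61.1
```

View pics/s3.png

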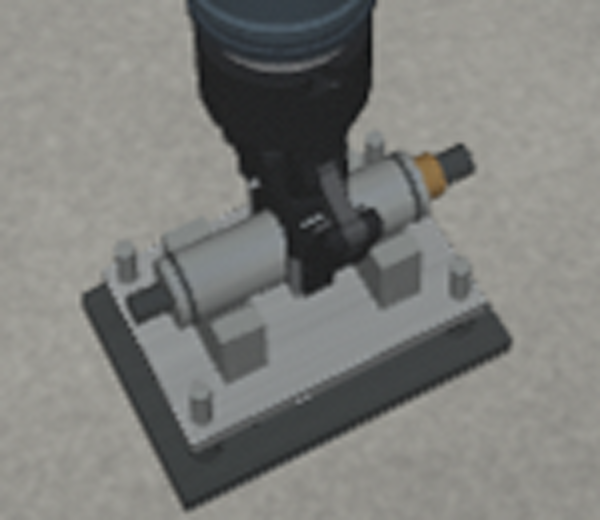

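```bash
python3 - <<'E'
from st import *
c=load('side'); P=cloud(c); c2=optics.capture('top'); P2=cloud(c2)
a=np.radians(22.25); B=np.array([[np.cos(a),np.sin(a)],[-np.sin(a),np.cos(a)]])
for n,Q,o in(('side',P,[.4404,-.2344]),('top',P2,[.4426,-.2333])):
    L=(Q[...,:2]-o)@B.T; x,y,z=L[...,0],L[...,1],Q[...,2]
    for lo in(-.062,-.045,.04,.052):
        m=(x>lo)&(x<lo+.012)&(abs(y)<.03)&(z>.078)&(z<.11)
        if m.sum()<8: print(n,lo,m.sum());continue
        k=np.c_[y[m],z[m]]; 
        from scipy.optimize import least_squares
        r=least_squares(lambda p:np.hypot(k[:,0]-p[0],k[:,1]-p[1])-.017,[0,.077]).x
        print(n,lo,len(k),'axis y,z',r.round(4),'top',np.percentile(z[m],97).round(4))
E
```

```text
side -0.062 113 axis y,z [0.0006 0.0763] top 0.0949
side -0.045 105 axis y,z [0.0012 0.0759] top 0.0938
side 0.04 97 axis y,z [0.0008 0.0763] top 0.0944
side 0.052 101 axis y,z [0.0005 0.0761] top 0.0948
top -0.062 1
top -0.045 0
top 0.04 43 axis y,z [-0.0007  0.0767] top 0.096
top 0.052 43 axis y,z [0.0005 0.0777] top 0.0965
```

The carriage has dropped 6.0 mm. The barrel axis is level, 3 mm above the block tops as it should be when seated, and the push is about 12 N. Handing in.

```bash
python3 -c "
from st import *
st(); print(arm.hand_in())"
```

```text
t 12.55 pos [ 0.4419 -0.233   0.0853] yaw 22.23 zax [ 0.001  -0.0017 -1.    ] F [-4.61  0.87  8.11] w 0.0321 g 61.12915635108948
the job is handed in; nothing more can be done
None
```

The steel barrel lies along the V, roughly centred and level, and was handed in at 12.55 s with the gripper still holding the carriage down about 6 mm of its 12 mm travel; no verdict came back.

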